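# Shift the jar mill's gear lever across and into third

## Task

The jar mill on the bench is stopped with its gear lever somewhere in the left-hand leg of the H gate; set it to third speed. With the fingertips only, push the lever into the cross channel, across to the right-hand leg and then forward, away from you, into the third slot until it is fully home, then take your hand away. Do not grip or force the lever, do not dip it into fourth (right-hand leg, near end) on the way, and leave the jar, the bottles and the carton standing as they are.

Things in the scene. Friction and masses are not known exactly. Their poses are not given: they have to be found in the camera images.
- mill: bench jar mill. Origin on the bench, under the gate's centre; x = forward, away from the operator, y = to his left; turned up to 0.3 rad. Grey gearbox 220 (x) x 170 (y) mm round the origin, 124 high; motor behind it, x = 110 to 246 mm, to 140 high; to its right a pan with two rubber rollers, y = -85 to -420 mm, x = -115 to 115 mm, to 112 high
- gate: steel plate with the H gate on top of the gearbox, 110 (x) x 128 (y) x 6 mm. Same origin and axes as the mill: the gate's centre is 130 mm straight above the origin, on the plate's upper face. Two legs along x, 14 mm wide, at y = +18 mm (left) and -18 mm (right), open from x = -29 to 29 mm; the cross channel joins them at x = -7 to 7 mm. The tongues between have round noses, radius 11 mm
- third_slot (a point): where the rod's axis passes the plate when home in third: 24 mm forward, 18 mm right of the gate's centre, 130 mm above the bench. First = left leg forward, second = left leg near end, third = right leg forward, fourth = right leg near end (marked with one to four dots)
- gear_lever: 10 mm steel rod with a black ball knob, 40 mm in diameter. Origin = ball centre, z along the rod. Tilts about a pivot 52 mm above the mill's origin; pivot to ball centre 170 mm (upright: 222 mm above the bench). Ball from pivot, mill axes: (sin f, -sin a cos f, cos a cos f) x 170 mm with f = lever_fore, a = lever_across. Stiff: 3 N at the ball; stays where left; 2 mm play in the slots
- lever_fore (a joint): tilt of the lever forward (+) or back (-), rad: 0 in the cross channel, about +0.31 at the forward end of a leg, about -0.31 at the near end. The lever starts anywhere from -0.29 to 0.29
- lever_across (a joint): tilt of the lever to the right (+) or left (-), rad: about -0.24 in the left leg (where it starts), +0.24 in the right leg, 0.03 rad of play
- jar: white ceramic mill jar 120 mm in diameter and 172 mm long, lying loose along y on the mill's rollers, its top 215 mm above the bench; origin on its axis, at its middle. Bystander
- wash_bottle: white squeeze bottle with blue cap and bent spout, 64 mm in diameter, 167 mm tall in all, standing to the left of the mill; origin under its centre. Bystander
- amber_bottle: brown bottle with paper label and black cap, 54 mm in diameter, 125 mm tall, standing at the left of the mill towards the robot; origin under its centre. Bystander
- carton: plain white carton 50 x 50 x 105 mm, standing in front of the mill on the left; origin under its centre. Bystander

How it is judged:
By the outcome, as a careful person would: the job done as asked, in the order asked, and still so for the second after the job is handed in, with the robot touching nothing.
It also fails if it takes over 64 s, if anything falls off the work surface, if the arm or the gripper's body presses on something with over 40 N, if the wrist force passes 120 N, or if a joint passes its speed limit or range.

## Robot

A 7-joint arm with a two-finger parallel gripper is mounted at the origin on the work surface. World frame = base frame: x ahead of the robot, y to its left, z up, the work surface at z = 0. Lengths are in m, angles in rad, forces in N, time in s.
With the tool pointing down it reaches from about 0.4 to 0.875 m from the base axis. Payload 19.3 kg.
Tool frame: the origin (TCP) lies at the very end of the fingers, on their centre line; the grasp point (between the pads) lies 19 mm behind it; z points along the fingers, y is the line along which they close (so a half turn about z gives the same grasp; the last joint's range is limited). The gripper opens to 85 mm and grips with 20 to 120 N. Pads are 22 mm wide; open, the fingers measure 114 mm over their backs; the gripper's body (76 mm by 85 mm) begins 54 mm behind the grasp point. The pads swing forward as they close: fully open they stand 13 mm farther back than shut.
Start: joints at [-1.384, 0.521, -0.036, 1.599, 0.021, 1.021, -0.113], TCP at [0.159, 0.604, 0.197] pointing down, gripper open.
Joint ranges: [-2.91, 2.91], [-0.3, 2.13], [-1.5, 1.42], [0.17, 2.43], [-1.26, 4.41], [0.16, 1.93], [-2.52, 2.52]. Speed limits (rad/s): [1.89, 1.89, 2.39, 2.39, 3.01, 3.01, 3.01].

## Interface

Orientations are given as [roll, pitch, yaw] about the fixed x, y, z axes, in that order (R = Rz(yaw) Ry(pitch) Rx(roll)).
In Python, from workcell import bot gives the robot as it stands.
- The arm moves only by the shell command python3 -m crank 'ROWS' [FORCE]. ROWS is a JSON object of lists of equal length, an entry for each row: "travel": the shift along the world's x, y, z in cm, a list of three; "turn": the turn, a rotation vector about the world's x, y, z in degrees, a list of three; "gripper": the closure, from 0 (fully open) to 1 (shut). A call has exactly 5 rows; each row is the pose to reach, as a shift and turn from the pose commanded when the call began; what a row does not reach only later rows make up. A row lasts 1/10 s, in which the tool goes at most 50 mm and 8.59 degrees, less where a joint would pass 70% of its speed; a pose out of reach is approached as far as the arm can. A call with a gripper value outside its range is refused whole. The fingers move at their own pace and stop on an object; FORCE is the grip in N (left out, the last holds). Time passes only in rows, so rows that repeat a pose let the fingers close, or fill a call up. It gives the time, the measured TCP pose, the force, the opening and the grip force at its end, in the units of the state.
- bot.observe(): the state, without advancing time (a new reading comes with each control period).
- bot.grab_frame(name): name is "side" or "top"; returns a dict with "pixels" (384x512x3 uint8, red, green, blue), "fx", "fy", "cx", "cy" (pixels), "extrinsics" (4x4, takes a point from world to camera coordinates). Camera axes: x right, y down, z forward; pixel columns grow to the right and rows downward; lengths in m; the calibration is good to about 2 mm. A picture is of the moment at which its call begins. There is no depth.
- bot.job_done(): hands the job in; it is judged then, once.
The state is a dict: "clock": time; "qpos": joint angles; "qd": joint speeds; "joint_efforts": joint torques, N m; "position": TCP position; "tool_rot": TCP orientation; "force": force on the tool from outside, world axes, zero at the start; "moment": the same for the moment, N m; "grip_width": finger opening in m; "finger_force": force on a finger pad.
Only numpy, scipy, OpenCV 4.12 (cv2) and the standard library are available. Lean on these libraries where they do the work, as an engineer would, in place of code of your own. Each camera call takes 0.05 s, during which the arm holds its last target. There are 200 camera calls.

## Working session

There is one attempt and no reset: what is moved stays moved. The work goes in short steps, Python scripts to look and compute and a shell command to move; the robot and the scene stay as the last step left them, time stands still between calls to the robot, and variables do not carry over. Pictures are saved under pics/ and viewed, at most 11 in all, crops included, and the job is handed in when it is done.

```bash
mkdir -p pics; ls; python3 - <<'E'
from workcell import bot
import cv2,numpy as np,json
s=bot.observe();print(s)
for n in("side","top"):
    f=bot.grab_frame(n);cv2.imwrite(f"pics/{n}0.png",f["pixels"][:,:,::-1])
    print(n,f["fx"],f["fy"],f["cx"],f["cy"],np.round(f["extrinsics"],4).tolist())
    np.savez(f"{n}.npz",E=f["extrinsics"],K=[f["fx"],f["fy"],f["cx"],f["cy"]])
E
```

```text
pics
{'clock': 0.0, 'qpos': array([-1.38420616,  0.52202201, -0.03629925,  1.59999096,  0.02124298,
        1.02108333, -0.11282291]), 'qd': array([ 5.94229287e-04, -8.59725945e-04,  5.35701724e-04,  9.13336337e-05,
       -8.88304397e-05,  6.63285230e-04,  1.66082036e-04]), 'joint_efforts': array([-5.09818183e-04, -9.27117276e+01,  1.98000155e+00, -3.69939137e+01,
        1.79823639e-02,  8.11570790e-03, -5.21287529e-05]), 'position': array([0.15871017, 0.60413779, 0.1963272 ]), 'tool_rot': array([-3.14048189e+00,  1.29381492e-04,  2.88476744e+00]), 'force': array([ 0.37326242,  0.60745345, -0.30444942]), 'moment': array([-0.01731044,  0.04055515,  0.00236793]), 'finger_force': 0.0, 'grip_width': 0.08558404361840091}
side 353.56777974288343 353.56777974288343 256.81597061846327 191.4125627999829 [[-0.3752, 0.9269, 0.0094, 0.1531], [0.6392, 0.2661, -0.7216, -0.2424], [-0.6713, -0.2647, -0.6923, 1.4005], [0.0, 0.0, 0.0, 1.0]]
top 379.3939090327256 379.3939090327256 258.9182050451431 196.1770689587482 [[0.0208, -0.9997, -0.0106, 0.0383], [-0.9869, -0.0188, -0.1604, 0.5657], [0.1601, 0.0138, -0.987, 1.08], [0.0, 0.0, 0.0, 1.0]]
```

View pics/side0.png

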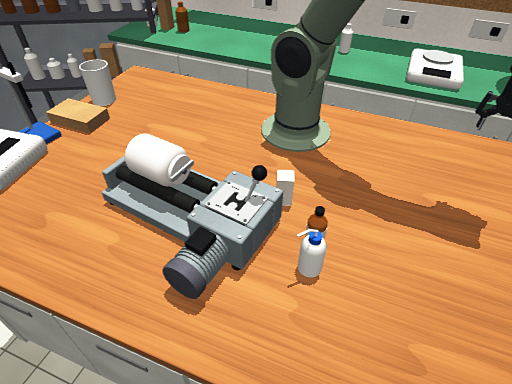

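View pics/top0.png

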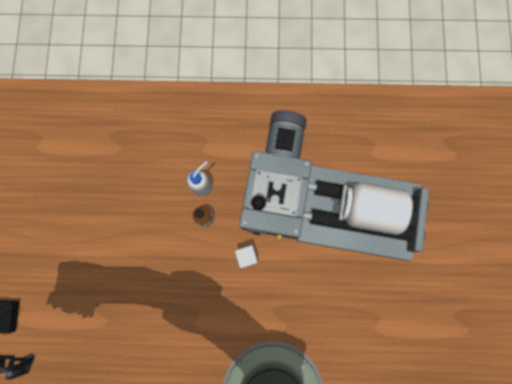

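The side view shows the ball near (260,173), and the top view shows it near (258,202). The lever is at the left near end of the gate. I'll enlarge both.

```bash
python3 - <<'E'
import cv2
a=cv2.imread("pics/side0.png")[150:270,175:335];cv2.imwrite("pics/s1.png",cv2.resize(a,None,fx=5,fy=5,interpolation=cv2.INTER_CUBIC))
a=cv2.imread("pics/top0.png")[145:265,180:320];cv2.imwrite("pics/t1.png",cv2.resize(a,None,fx=5,fy=5,interpolation=cv2.INTER_CUBIC))
E
```

```text
(no output)
```

View pics/s1.png

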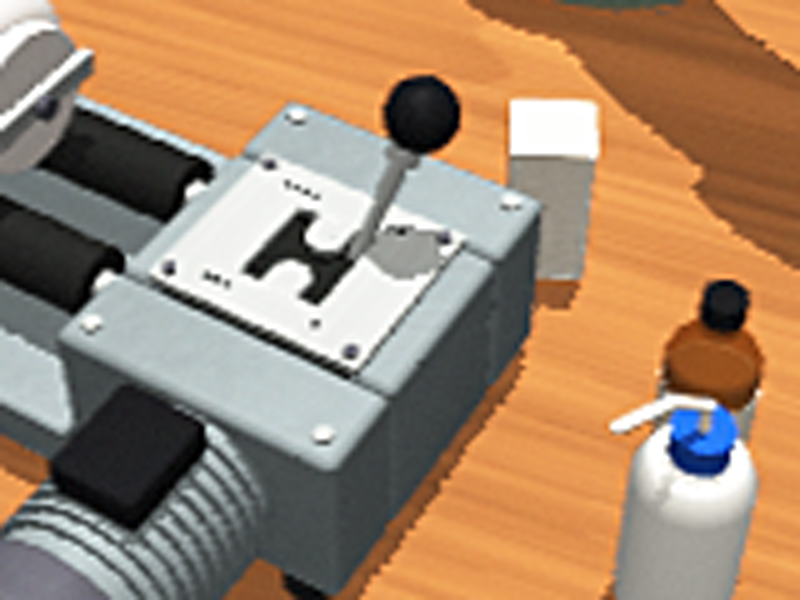

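View pics/t1.png

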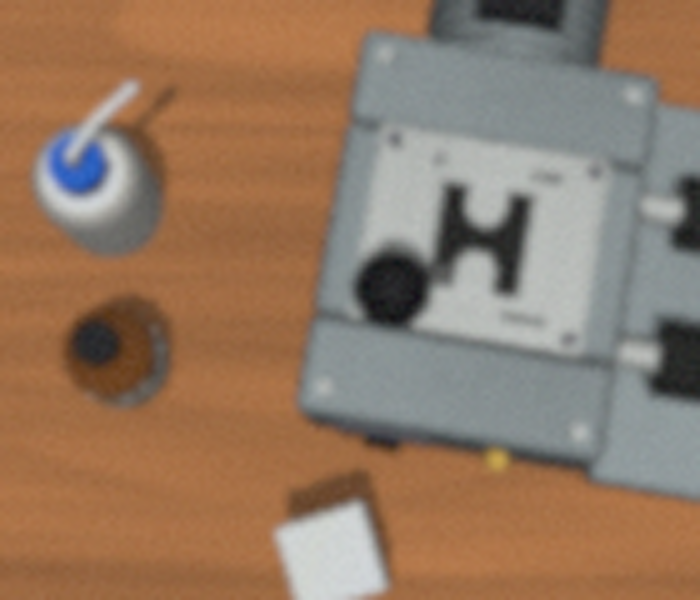

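The side crop shows the ball at (422,114), with plate screws at (268,164), (445,238), (350,351) and (168,267). The top crop shows the ball at (393,286) and the gearbox bolts at (385,53), (634,94), (580,432) and (322,386). Next I'll fit the mill pose and lever angles to these.

```bash
cat >h.py <<'E'
import numpy as np
from scipy.optimize import least_squares
C={n:np.load(n+".npz") for n in("side","top")}
def proj(n,P):
    P=np.atleast_2d(P);c=C[n];q=P@c["E"][:3,:3].T+c["E"][:3,3];K=c["K"]
    return np.c_[K[0]*q[:,0]/q[:,2]+K[2],K[1]*q[:,1]/q[:,2]+K[3]]
def crop(n,uv):
    return (np.array(uv)+.5)/5-.5+np.array({"side":(175,150),"top":(180,145)}[n])
def mill(p,L):
    c,s=np.cos(p[2]),np.sin(p[2]);L=np.atleast_2d(L)
    return np.c_[p[0]+c*L[:,0]-s*L[:,1],p[1]+s*L[:,0]+c*L[:,1],L[:,2]]
def ball(f,a): return np.array([np.sin(f),-np.sin(a)*np.cos(f),np.cos(a)*np.cos(f)])*.17+[0,0,.052]
E
python3 - <<'E'
from h import *
# order FL,FR,NR,NL
S={"side":dict(scr=[(350,351),(168,267),(268,164),(445,238)],bolt=[(322,433),(91,323),(296,116),(512,203)],ball=(422,114)),
"top":dict(scr=[(394,139),(595,172),(569,340)],bolt=[(385,53),(634,94),(580,432),(322,386)],ball=(393,286))}
sg=np.array([(1,1),(1,-1),(-1,-1),(-1,1)])
def res(p,full=False):
    r=[]
    for n in S:
        k=len(S[n]["scr"])
        r.append(proj(n,mill(p,np.c_[sg*p[3:5],np.full(4,.131)]))[:k]-crop(n,S[n]["scr"]))
        r.append(proj(n,mill(p,np.c_[sg*p[5:7],np.full(4,.126)]))-crop(n,S[n]["bolt"]))
        r.append(proj(n,mill(p,ball(p[7],p[8])))-crop(n,[S[n]["ball"]]))
    return r if full else np.concatenate(r).ravel()
o=least_squares(res,[.55,0,-.15,.045,.055,.1,.07,-.2,-.24])
p=o.x;print(p.round(4));[print(x.round(1).tolist()) for x in res(p,True)]
print("ball",mill(p,ball(p[7],p[8])).round(4),"target",mill(p,ball(.31,.24)).round(4))
print("cross L,R",mill(p,ball(0,-.24)),mill(p,ball(0,.24)))
print("axes x",np.cos(p[2]),np.sin(p[2]))
np.save("p.npy",p)
E
```

```text
[ 0.5628  0.0025 -0.1538  0.0469  0.0564  0.095   0.0705 -0.2772 -0.2475]
[[0.1, 0.3], [-0.0, 0.2], [0.2, 0.2], [-0.0, 0.3]]
[[0.1, 0.4], [-0.2, -0.1], [-0.0, -0.3], [-0.2, -0.1]]
[[-0.4, 0.4]]
[[0.1, -0.1], [0.1, 0.2], [-0.1, -0.1]]
[[-0.1, 0.2], [-0.1, 0.4], [-0.1, -0.0], [0.3, 0.2]]
[[-0.2, 0.3]]
ball [[0.5229 0.0492 0.2105]] target [[ 0.6081 -0.0435  0.2093]]
cross L,R [[0.56895429 0.04245206 0.21712746]] [[ 0.55657672 -0.03741339  0.21712746]]
axes x 0.9882026500157665 -0.15315195885726207
```

The fit residuals are under 0.5 px. The ball is at (0.523, 0.049, 0.2105), with lever_fore −0.277 and lever_across −0.25. I'll raise the tool, shut the fingers, square them to the mill with a +5.9° turn, and travel to the near side of the ball.

```bash
python3 -m crank '{"travel":[[0,0,4],[1.5,-2.5,6.5],[3.5,-6,6.5],[5.5,-9.6,6.5],[7.5,-13.5,6.5]],"turn":[[0,0,1],[0,0,2],[0,0,4],[0,0,5.9],[0,0,5.9]],"gripper":[1,1,1,1,1]}' 20
python3 -m crank '{"travel":[[2.1,-3.9,0],[4.2,-7.8,0],[6.3,-11.7,0],[8.4,-15.6,0],[10.5,-19.5,0]],"turn":[[0,0,0],[0,0,0],[0,0,0],[0,0,0],[0,0,0]],"gripper":[1,1,1,1,1]}'
python3 -m crank '{"travel":[[2.4,-4.3,0],[4.8,-8.6,0],[7.2,-12.9,0],[9.6,-17.2,0],[11.7,-21.3,0]],"turn":[[0,0,0],[0,0,0],[0,0,0],[0,0,0],[0,0,0]],"gripper":[1,1,1,1,1]}'
```

```text
clock: 0.6
position: [0.2342, 0.468, 0.2617]
tool_rot: [-3.141, -0.0, 2.989]
force: [0.8, 0.6, 0.7]
grip_width: 0.0125
finger_force: 0.0
clock: 1.1
position: [0.3392, 0.2727, 0.2619]
tool_rot: [3.141, -0.0, 2.988]
force: [1.1, 0.8, 0.0]
grip_width: -0.0002
finger_force: 0.0
clock: 1.6
position: [0.4564, 0.0594, 0.262]
tool_rot: [3.142, 0.0, 2.988]
force: [0.2, 0.9, 0.8]
grip_width: -0.0002
finger_force: 0.0
```

```bash
python3 -m crank '{"travel":[[0,0,-2],[0,0,-4.5],[0,0,-6.2],[1.5,-0.23,-6.2],[2.5,-0.39,-6.2]],"turn":[[0,0,0],[0,0,0],[0,0,0],[0,0,0],[0,0,0]],"gripper":[1,1,1,1,1]}'
python3 -m crank '{"travel":[[0.3,-0.05,0],[0.6,-0.09,0],[0.9,-0.14,0],[1.2,-0.19,0],[1.5,-0.23,0]],"turn":[[0,0,0],[0,0,0],[0,0,0],[0,0,0],[0,0,0]],"gripper":[1,1,1,1,1]}'
python3 -m crank '{"travel":[[0.3,-0.05,0],[0.6,-0.09,0],[0.9,-0.14,0],[1.2,-0.19,0],[1.5,-0.23,0]],"turn":[[0,0,0],[0,0,0],[0,0,0],[0,0,0],[0,0,0]],"gripper":[1,1,1,1,1]}'
python3 - <<'E'
from workcell import bot
import cv2
for n,(x,y) in dict(side=(175,150),top=(180,145)).items():
    a=bot.grab_frame(n)["pixels"][y:y+120,x:x+140,::-1]
    cv2.imwrite(f"pics/{n}2.png",a)
a=cv2.hconcat([cv2.imread("pics/side2.png"),cv2.imread("pics/top2.png")])
cv2.imwrite("pics/c2.png",cv2.resize(a,(784,336),interpolation=cv2.INTER_CUBIC))
E
```

```text
clock: 2.1
position: [0.4812, 0.0574, 0.1995]
tool_rot: [-3.141, -0.001, 2.988]
force: [-0.4, -0.1, 0.9]
grip_width: -0.0002
finger_force: 0.0
clock: 2.6
position: [0.4959, 0.0553, 0.2001]
tool_rot: [3.141, 0.0, 2.988]
force: [0.6, 0.0, 1.6]
grip_width: -0.0
finger_force: 0.0
clock: 3.1
position: [0.511, 0.0529, 0.1999]
tool_rot: [-3.142, -0.0, 2.988]
force: [-0.0, -1.0, 0.0]
grip_width: 0.0004
finger_force: 0.0
```

View pics/c2.png

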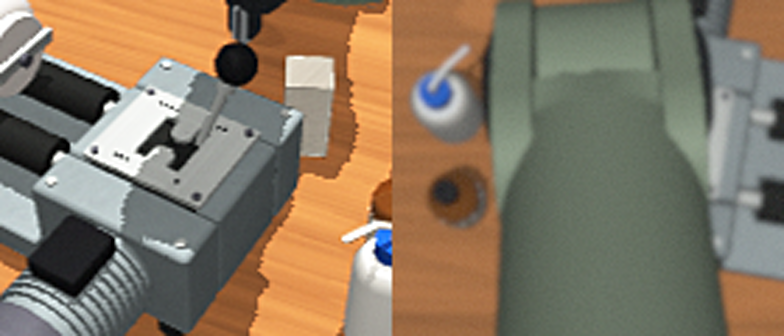

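```bash
python3 - <<'E'
from h import *
p=np.load("p.npy")
for f in(-.277,-.22,-.166,-.1,0):print(f,proj("side",mill(p,ball(f,-.2475))).round(1), ((proj("side",mill(p,ball(f,-.2475)))-[175,150]+.5)*2.8).round(0))
print("tcp",((proj("side",[.511,.0529,.20])-[175,150]+.5)*2.8).round(0))
import cv2
a=cv2.imread("pics/side2.png");a=cv2.resize(a[0:60,55:115],None,fx=9,fy=9,interpolation=cv2.INTER_CUBIC);cv2.imwrite("pics/c3.png",a)
E
```

```text
-0.277 [[258.6 172.8]] [[236.  65.]]
-0.22 [[256.9 174.3]] [[231.  69.]]
-0.166 [[255.2 175.8]] [[226.  74.]]
-0.1 [[253. 178.]] [[220.  80.]]
0 [[249.4 181.7]] [[210.  90.]]
tcp [[244.  67.]]
```

View pics/c3.png

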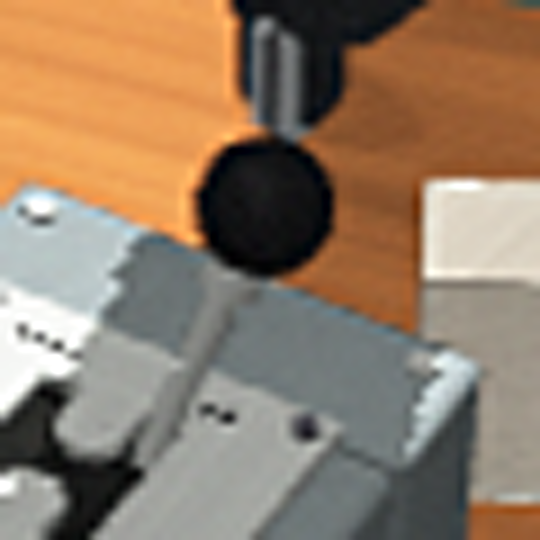

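```bash
python3 - <<'E'
from h import *
from workcell import bot
p=np.load("p.npy");s=bot.observe();print(s["position"],s["force"],s["clock"])
g=lambda P:((proj("side",P)-[230,150]+.5)*9).round(0).tolist()
for z in(.2,.215,.23,.245,.273):print(z,g([.511,.0529,z]))
print("body corners z.273",g([[.511+a,.0529+b,.273] for a in(-.04,.04) for b in(-.04,.04)]))
b=mill(p,ball(-.277,-.2475))[0];print("ball",g(b),"rod@plate",g(mill(p,[-.0222,.0197,.13])),"legend",g(mill(p,[[-.029,.018,.13],[.029,.018,.13],[0,.018,.13]])))
E
```

```text
[0.51107169 0.05292754 0.19981451] [0.18101813 0.14846203 0.11449771] 3.2
0.2 [[289.0, 215.0]]
0.215 [[290.0, 175.0]]
0.23 [[291.0, 134.0]]
0.245 [[292.0, 91.0]]
0.273 [[294.0, 10.0]]
body corners z.273 [[213.0, -104.0], [484.0, -38.0], [97.0, 59.0], [382.0, 134.0]]
ball [[262.0, 210.0]] rod@plate [[157.0, 439.0]] legend [[164.0, 423.0], [57.0, 545.0], [112.0, 483.0]]
```

The ball hasn't moved and there is no contact force. I'll back off and check the fingertip against its reported pose in a clear view.

```bash
python3 -m crank '{"travel":[[-1.5,0.23,0],[-3,0.46,0],[-2.7,3,0],[-2.3,6,0],[-2,8,0]],"turn":[[0,0,0],[0,0,0],[0,0,0],[0,0,0],[0,0,0]],"gripper":[1,1,1,1,1]}'
python3 - <<'E'
from workcell import bot
from h import *
import cv2
f=bot.grab_frame("side");s=bot.observe();t=s["position"];print(t)
uv=proj("side",[t,t+[0,0,.03],t+[0,0,.073]]);x,y=np.round(uv[0]).astype(int)-40
a=f["pixels"][y-20:y+60,x:x+80,::-1];cv2.imwrite("pics/c4.png",cv2.resize(a,None,fx=7,fy=7,interpolation=cv2.INTER_CUBIC))
print(uv.round(1),((uv-[x,y-20]+.5)*7).round())
E
```

```text
clock: 3.7
position: [0.4907, 0.1349, 0.2]
tool_rot: [3.141, 0.0, 2.989]
force: [-0.4, -0.7, -0.1]
grip_width: -0.0
finger_force: 0.0
[0.49094082 0.13784017 0.19981424]
[[295.7 177.2]
 [296.7 168.1]
 [298.3 154.3]] [[281. 425.]
 [289. 361.]
 [300. 265.]]
```

View pics/c4.png

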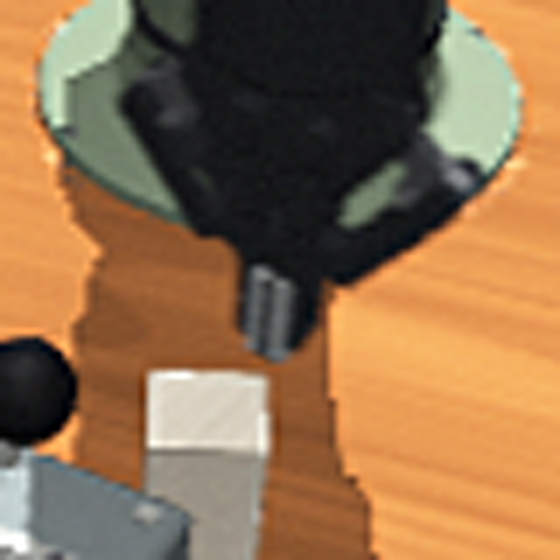

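The visible fingertip is at crop (275,355), but the reported TCP projects to (281,425). So the real tip sits about 30 mm above the reported point, and it passed just over the ball. I'll lower the tool by 2.7 cm and approach again in small steps, watching force and image.

```bash
cat >look.py <<'E'
# ball pixel in side view: Hough circle near the last expected place -> lever angles
from workcell import bot
from h import *
import cv2,sys
p=np.load("p.npy");f=bot.grab_frame("side");im=f["pixels"];s=bot.observe()
u0,v0,k=220,145,8
c=cv2.resize(im[v0:v0+65,u0:u0+65,::-1],None,fx=k,fy=k,interpolation=cv2.INTER_CUBIC)
cv2.imwrite(f"pics/{sys.argv[1]}.png",c)
g=cv2.GaussianBlur(cv2.cvtColor(c,cv2.COLOR_BGR2GRAY),(0,0),3)
h=cv2.HoughCircles(g,cv2.HOUGH_GRADIENT_ALT,1.5,20,param1=60,param2=.5,minRadius=48,maxRadius=72)
if h is not None:
    for x,y,r in h[0][:3]:
        uv=np.array([x+.5,y+.5])/k-.5+[u0,v0]
        o=least_squares(lambda q:(proj("side",mill(p,ball(*q)))-uv).ravel(),[0,0]).x
        print("ball",uv.round(1),"r",r,"fore,across",o.round(3),"local",ball(*o).round(4))
d=s["position"];cs,sn=np.cos(p[2]),np.sin(p[2]);dx,dy=d[0]-p[0],d[1]-p[1]
print("tcp local",np.round([cs*dx+sn*dy,-sn*dx+cs*dy,d[2]],4),"pos",d.round(4),"F",s["force"].round(1),s["clock"])
E
python3 -m crank '{"travel":[[-2.1,-1,0],[-2.1,-3,-0.7],[-2.1,-5,-1.7],[-2.1,-7.3,-2.7],[-2.1,-7.3,-2.7]],"turn":[[0,0,0],[0,0,0],[0,0,0],[0,0,0],[0,0,0]],"gripper":[1,1,1,1,1]}'
python3 look.py d1
python3 -m crank '{"travel":[[0.4,-0.06,0],[0.8,-0.12,0],[1.2,-0.19,0],[1.6,-0.25,0],[2.0,-0.31,0]],"turn":[[0,0,0],[0,0,0],[0,0,0],[0,0,0],[0,0,0]],"gripper":[1,1,1,1,1]}'
python3 look.py d2
python3 -m crank '{"travel":[[0.3,-0.05,0],[0.6,-0.09,0],[0.9,-0.14,0],[1.2,-0.19,0],[1.5,-0.23,0]],"turn":[[0,0,0],[0,0,0],[0,0,0],[0,0,0],[0,0,0]],"gripper":[1,1,1,1,1]}'
python3 look.py d3
```

```text
clock: 4.25
position: [0.469, 0.0571, 0.1721]
tool_rot: [-3.14, -0.001, 2.984]
force: [-0.4, 0.1, -0.1]
grip_width: -0.0001
finger_force: 0.0
ball [259.3 172.3] r 62.06968 fore,across [-0.299 -0.249] local [-0.0501  0.04    0.2095]
tcp local [-0.1009  0.0412  0.1726] pos [0.4694 0.0587 0.1726] F [-0.   0.6  0.3] 4.3
clock: 4.8
position: [0.4902, 0.057, 0.1729]
tool_rot: [3.142, 0.0, 2.988]
force: [-0.5, 0.6, -0.3]
grip_width: -0.0001
finger_force: 0.0
ball [259.1 172.3] r 62.821663 fore,across [-0.296 -0.247] local [-0.0496  0.0397  0.2097]
tcp local [-0.0796  0.0427  0.1729] pos [0.4907 0.0569 0.1729] F [ 0.2 -0.3 -1.1] 4.85
clock: 5.35
position: [0.5049, 0.0545, 0.1729]
tool_rot: [-3.142, -0.0, 2.988]
force: [-4.3, 0.5, 3.3]
grip_width: 0.0001
finger_force: 1.9
ball [256.5 174.4] r 63.375847 fore,across [-0.212 -0.245] local [-0.0358  0.0402  0.2132]
tcp local [-0.0647  0.0426  0.1729] pos [0.5054 0.0545 0.1729] F [-4.3  0.6  2.1] 5.4
```

Contact is made: the lever moved to fore −0.21 and the force is about 4 N. I'll continue toward the cross channel.

```bash
python3 -m crank '{"travel":[[0.5,-0.08,0],[1.0,-0.16,0],[1.5,-0.23,0],[2.0,-0.31,0],[2.5,-0.39,0]],"turn":[[0,0,0],[0,0,0],[0,0,0],[0,0,0],[0,0,0]],"gripper":[1,1,1,1,1]}'
python3 look.py d4
python3 -m crank '{"travel":[[0.2,-0.03,0],[0.4,-0.06,0],[0.6,-0.09,0],[0.8,-0.12,0],[0.8,-0.12,0]],"turn":[[0,0,0],[0,0,0],[0,0,0],[0,0,0],[0,0,0]],"gripper":[1,1,1,1,1]}'
python3 look.py d5
```

```text
clock: 5.9
position: [0.5303, 0.0506, 0.1729]
tool_rot: [-3.142, 0.0, 2.988]
force: [-3.4, 0.9, 2.2]
grip_width: -0.0
finger_force: 1.6
ball [251.8 179.2] r 64.33922 fore,across [-0.065 -0.248] local [-0.0111  0.0416  0.2164]
ball [281.6 175.7] r 51.880547 fore,across [-0.82  -0.586] local [-0.1243  0.0642  0.1486]
tcp local [-0.0389  0.0425  0.1729] pos [0.5309 0.0505 0.1729] F [-2.6  0.4  1.5] 5.95
clock: 6.45
position: [0.538, 0.0495, 0.1729]
tool_rot: [-3.142, 0.0, 2.988]
force: [-1.9, -0.1, 2.0]
grip_width: 0.0001
finger_force: 1.3
ball [249.8 181.3] r 64.562515 fore,across [-0.01  -0.247] local [-0.0017  0.0415  0.2168]
tcp local [-0.0318  0.0426  0.1729] pos [0.5378 0.0494 0.1729] F [-3.3  0.6  1.3] 6.5
```

```bash
python3 -m crank '{"travel":[[0.1,-0.02,0],[-1.88,0.29,0],[-3.85,0.6,0],[-3.47,3.07,0],[-3.01,6.03,0]],"turn":[[0,0,0],[0,0,0],[0,0,0],[0,0,0],[0,0,0]],"gripper":[1,1,1,1,1]}'
python3 -m crank '{"travel":[[2.55,0.11,0],[5.02,-0.27,0],[7.09,-0.59,0],[7.09,-0.59,0],[6.95,-1.5,0]],"turn":[[0,0,0],[0,0,0],[0,0,0],[0,0,0],[0,0,0]],"gripper":[1,1,1,1,1]}'
python3 look.py d6
```

```text
clock: 7.0
position: [0.5079, 0.1096, 0.1733]
tool_rot: [3.141, 0.001, 2.986]
force: [1.1, 1.0, -0.4]
grip_width: 0.0003
finger_force: 0.0
clock: 7.5
position: [0.5771, 0.0954, 0.1724]
tool_rot: [3.142, -0.0, 2.989]
force: [-0.4, -0.3, -0.4]
grip_width: -0.0002
finger_force: 0.0
ball [250.1 181.7] r 64.59147 fore,across [-0.008 -0.255] local [-0.0013  0.0428  0.2165]
tcp local [-0.0003  0.0913  0.1727] pos [0.5765 0.0928 0.1727] F [ 0.1 -3.8 -0.1] 7.55
```

View pics/d6.png

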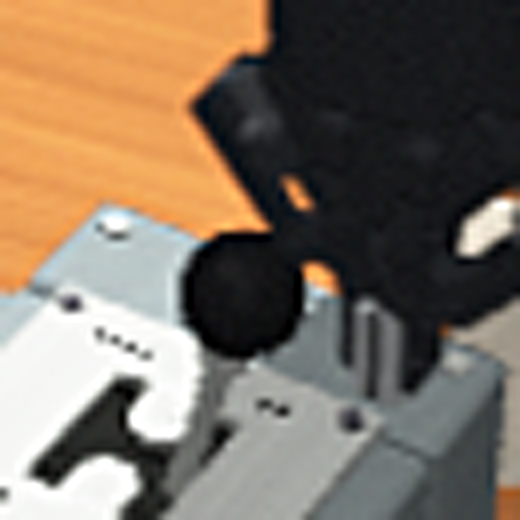

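The frame shows a gripper knuckle just above the ball at (270,230). If I pushed with this face, the linkage could touch. I'll move away left and turn the tool 90° so that the narrow finger side pushes.

```bash
python3 -c "
from workcell import bot
s=bot.observe();print(s['qpos'].round(2),s['force'],s['position'])"
```

```text
[-0.45  0.5   0.27  1.75 -0.16  0.92  1.3 ] [ 0.08010428 -3.81816216 -0.1310138 ] [0.57650006 0.09282351 0.17271459]
```

```bash
python3 -m crank '{"travel":[[0.2,1.5,0],[0.46,3,0],[0.46,3,0],[0.46,3,0],[0.46,3,0]],"turn":[[0,0,0],[0,0,-8],[0,0,-16],[0,0,-24],[0,0,-32]],"gripper":[1,1,1,1,1]}'
python3 -m crank '{"travel":[[0,0,0],[0,0,0],[0,0,0],[0,0,0],[0,0,0]],"turn":[[0,0,-8],[0,0,-16],[0,0,-24],[0,0,-32],[0,0,-40]],"gripper":[1,1,1,1,1]}'
python3 -m crank '{"travel":[[0,0,0],[0,0,0],[0,0,0],[0,0,0],[0,0,0]],"turn":[[0,0,-8],[0,0,-16],[0,0,-18],[0,0,-18],[0,0,-18]],"gripper":[1,1,1,1,1]}'
python3 look.py e1
```

```text
clock: 8.05
position: [0.5813, 0.1256, 0.1731]
tool_rot: [3.141, -0.0, 2.424]
force: [0.1, 0.3, 0.0]
grip_width: 0.0
finger_force: 0.0
clock: 8.55
position: [0.5813, 0.1255, 0.1731]
tool_rot: [3.141, -0.001, 1.726]
force: [-0.8, 0.4, -0.2]
grip_width: -0.0004
finger_force: 0.0
clock: 9.05
position: [0.5816, 0.1251, 0.173]
tool_rot: [-3.142, -0.0, 1.42]
force: [0.1, -0.1, 0.0]
grip_width: -0.0001
finger_force: 0.0
ball [250.5 180.8] r 60.735924 fore,across [-0.027 -0.249] local [-0.0045  0.0419  0.2167]
tcp local [-1.000e-04  1.239e-01  1.730e-01] pos [0.5817 0.1249 0.173 ] F [-0.3  0.8  1.2] 9.1
```

```bash
python3 -m crank '{"travel":[[-0.17,-1.09,0],[-0.34,-2.17,0],[-0.5,-3.26,0],[-0.67,-4.35,0],[-0.67,-4.35,0]],"turn":[[0,0,0],[0,0,0],[0,0,0],[0,0,0],[0,0,0]],"gripper":[1,1,1,1,1]}'
python3 look.py e2
python3 -m crank '{"travel":[[-0.06,-0.4,0],[-0.12,-0.79,0],[-0.18,-1.19,0],[-0.25,-1.58,0],[-0.31,-1.98,0]],"turn":[[0,0,0],[0,0,0],[0,0,0],[0,0,0],[0,0,0]],"gripper":[1,1,1,1,1]}'
python3 look.py e3
```

```text
clock: 9.6
position: [0.5749, 0.079, 0.1731]
tool_rot: [3.141, 0.0, 1.415]
force: [0.3, -0.0, 0.2]
grip_width: 0.0001
finger_force: 0.0
tcp local [0.0002 0.0787 0.1731] pos [0.5751 0.0803 0.1731] F [-0.   0.6  0.7] 9.65
clock: 10.15
position: [0.572, 0.0615, 0.173]
tool_rot: [3.141, -0.0, 1.417]
force: [1.0, 3.7, 2.4]
grip_width: -0.0001
finger_force: 1.8
tcp local [1.00e-04 5.88e-02 1.73e-01] pos [0.5719 0.0607 0.173 ] F [0.9 1.6 1.7] 10.2
```

View pics/e3.png

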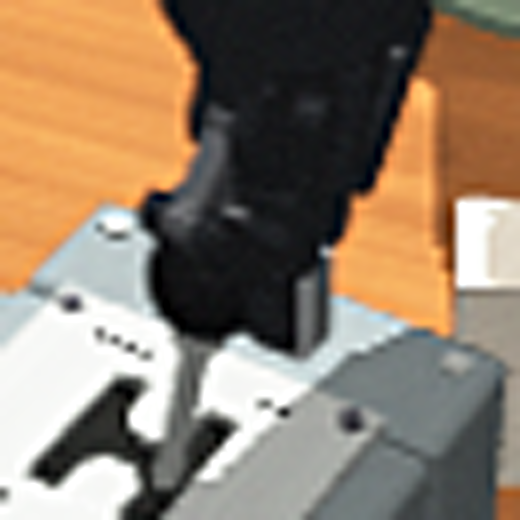

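The lever is crossing at about 4 N, with the ball near (213,280). I'll continue right.

```bash
python3 -m crank '{"travel":[[-0.09,-0.59,0],[-0.18,-1.19,0],[-0.28,-1.78,0],[-0.37,-2.37,0],[-0.46,-2.96,0]],"turn":[[0,0,0],[0,0,0],[0,0,0],[0,0,0],[0,0,0]],"gripper":[1,1,1,1,1]}'
python3 -m crank '{"travel":[[-0.09,-0.59,0],[-0.18,-1.19,0],[-0.28,-1.78,0],[-0.37,-2.37,0],[-0.46,-2.96,0]],"turn":[[0,0,0],[0,0,0],[0,0,0],[0,0,0],[0,0,0]],"gripper":[1,1,1,1,1]}'
python3 look.py e4
python3 -m crank '{"travel":[[-0.02,-0.1,0],[-0.03,-0.2,0],[-0.05,-0.3,0],[-0.05,-0.35,0],[-0.05,-0.35,0]],"turn":[[0,0,0],[0,0,0],[0,0,0],[0,0,0],[0,0,0]],"gripper":[1,1,1,1,1]}'
python3 look.py e5
```

```text
clock: 10.7
position: [0.5672, 0.0313, 0.1729]
tool_rot: [-3.141, 0.0, 1.417]
force: [0.3, 3.5, 1.9]
grip_width: 0.0
finger_force: 1.5
clock: 11.2
position: [0.5625, 0.0018, 0.1727]
tool_rot: [-3.141, 0.0, 1.417]
force: [0.1, 2.3, -2.2]
grip_width: 0.0002
finger_force: 1.4
tcp local [-1.000e-04 -1.900e-03  1.728e-01] pos [0.5623 0.0007 0.1728] F [-0.4  1.5 -1.5] 11.25
clock: 11.75
position: [0.5622, -0.0012, 0.1729]
tool_rot: [-3.141, 0.0, 1.417]
force: [0.3, 2.6, -2.4]
grip_width: -0.0
finger_force: 1.3
tcp local [ 0.     -0.0037  0.1728] pos [ 0.5622 -0.0011  0.1728] F [ 0.6  2.9 -2.3] 11.8
```

```bash
python3 -m crank '{"travel":[[-0.02,-0.1,0],[-0.03,-0.2,0],[-0.05,-0.3,0],[-0.06,-0.4,0],[-0.06,-0.4,0]],"turn":[[0,0,0],[0,0,0],[0,0,0],[0,0,0],[0,0,0]],"gripper":[1,1,1,1,1]}'
python3 -m crank '{"travel":[[-0.02,-0.05,0],[-0.02,-0.1,0],[-0.03,-0.15,0],[-0.03,-0.2,0],[-0.03,-0.2,0]],"turn":[[0,0,0],[0,0,0],[0,0,0],[0,0,0],[0,0,0]],"gripper":[1,1,1,1,1]}'
python3 look.py e6
```

```text
clock: 12.3
position: [0.5617, -0.0054, 0.1729]
tool_rot: [3.142, 0.0, 1.417]
force: [0.7, 2.2, -2.2]
grip_width: -0.0001
finger_force: 1.2
clock: 12.8
position: [0.5613, -0.0073, 0.1729]
tool_rot: [-3.142, 0.0, 1.417]
force: [-0.3, 2.9, -3.0]
grip_width: 0.0002
finger_force: 1.3
tcp local [ 1.000e-04 -9.900e-03  1.729e-01] pos [ 0.5614 -0.0072  0.1729] F [ 0.1  2.7 -0.8] 12.85
```

View pics/e6.png

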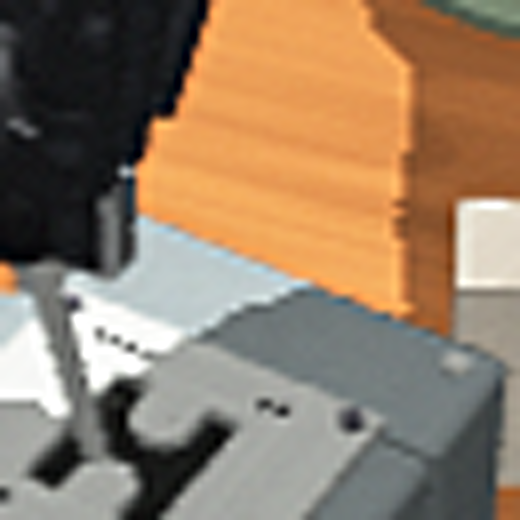

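```bash
python3 -c "
from h import *
p=np.load('p.npy')
for a in(.16,.2,.24):print(a,((proj('side',mill(p,[0,-.078*np.tan(a),.13]))-[220,145]+.5)*8).round())"
python3 -m crank '{"travel":[[-0.01,-0.05,0],[-0.02,-0.1,0],[-0.02,-0.15,0],[-0.03,-0.2,0],[-0.03,-0.2,0]],"turn":[[0,0,0],[0,0,0],[0,0,0],[0,0,0],[0,0,0]],"gripper":[1,1,1,1,1]}'
```

```text
0.16 [[101. 435.]]
0.2 [[ 93. 431.]]
0.24 [[ 85. 427.]]
clock: 13.35
position: [0.561, -0.0091, 0.1728]
tool_rot: [-3.141, -0.0, 1.417]
force: [0.3, 4.3, -2.5]
grip_width: 0.0002
finger_force: 2.0
```

```bash
python3 -m crank '{"travel":[[0.37,2.37,0],[0.73,4.74,0],[1.07,6.92,0],[-2.88,7.53,0],[-7.33,8.22,0]],"turn":[[0,0,0],[0,0,0],[0,0,0],[0,0,8],[0,0,16]],"gripper":[1,1,1,1,1]}'
python3 -m crank '{"travel":[[0,0,0],[0,0,0],[0,0,0],[0,0,0],[0,0,0]],"turn":[[0,0,8],[0,0,16],[0,0,24],[0,0,32],[0,0,40]],"gripper":[1,1,1,1,1]}'
python3 -m crank '{"travel":[[0,0,0],[0,0,0],[0,0,0],[0,0,0],[0,0,0]],"turn":[[0,0,8],[0,0,16],[0,0,24],[0,0,32],[0,0,34]],"gripper":[1,1,1,1,1]}'
python3 look.py f0
python3 - <<'E'
from h import *
p=np.load("p.npy")
for f,a in((0,.24),(.15,.24),(.31,.24),(0,.2)):print(f,a,proj("side",mill(p,ball(f,a))).round(1))
E
```

```text
clock: 13.85
position: [0.4873, 0.0726, 0.1724]
tool_rot: [-3.142, 0.002, 1.702]
force: [0.4, 0.0, 0.2]
grip_width: 0.0003
finger_force: 0.0
clock: 14.35
position: [0.4879, 0.0724, 0.1731]
tool_rot: [-3.142, 0.001, 2.4]
force: [-0.7, -0.1, -0.6]
grip_width: 0.0
finger_force: 0.0
clock: 14.85
position: [0.488, 0.0723, 0.1731]
tool_rot: [-3.141, 0.001, 2.993]
force: [-0.6, 0.5, 0.0]
grip_width: 0.0001
finger_force: 0.0
tcp local [-0.0846  0.0575  0.1731] pos [0.488  0.0723 0.1731] F [ 0.1 -0.3  0.4] 14.9
0 0.24 [[221.6 170.2]]
0.15 0.24 [[215.9 176.5]]
0.31 0.24 [[210.2 184.7]]
0 0.2 [[223.7 170.6]]
```

```bash
sed -i 's/u0,v0,k=220,145,8/u0,v0,k=190,145,8/' look.py; python3 look.py f1
python3 -m crank '{"travel":[[-0.5,-3.3,0],[-1.0,-6.6,0],[-1.5,-9.8,0],[-1.5,-9.8,0],[-1.5,-9.8,0]],"turn":[[0,0,0],[0,0,0],[0,0,0],[0,0,0],[0,0,0]],"gripper":[1,1,1,1,1]}'; python3 look.py f2
```

```text
ball [221.4 170.2] r 63.06747 fore,across [0.002 0.241] local [ 0.0004 -0.0406  0.2171]
tcp local [-0.0846  0.0575  0.1731] pos [0.488  0.0723 0.1731] F [ 0.7 -1.3  0.1] 14.95
clock: 15.45
position: [0.4728, -0.0256, 0.173]
tool_rot: [-3.141, 0.0, 2.985]
force: [0.3, 0.3, -0.5]
grip_width: -0.0002
finger_force: 0.0
ball [220.7 170.4] r 57.421764 fore,across [0.01 0.25] local [ 0.0016 -0.042   0.2167]
tcp local [-0.0846 -0.0407  0.173 ] pos [ 0.4729 -0.0247  0.173 ] F [ 0.5 -0.1 -0. ] 15.5
```

The lever is at fore 0.00, across 0.24, squarely at the mouth of the right leg. I'll push forward into third.

```bash
python3 -m crank '{"travel":[[1.5,-0.23,0],[3.0,-0.46,0],[4.5,-0.7,0],[5.0,-0.78,0],[5.4,-0.84,0]],"turn":[[0,0,0],[0,0,0],[0,0,0],[0,0,0],[0,0,0]],"gripper":[1,1,1,1,1]}'
python3 -m crank '{"travel":[[0.4,-0.06,0],[0.8,-0.12,0],[1.2,-0.19,0],[1.6,-0.25,0],[2.0,-0.31,0]],"turn":[[0,0,0],[0,0,0],[0,0,0],[0,0,0],[0,0,0]],"gripper":[1,1,1,1,1]}'; python3 look.py f3
python3 -m crank '{"travel":[[0.4,-0.06,0],[0.8,-0.12,0],[1.2,-0.19,0],[1.6,-0.25,0],[2.0,-0.31,0]],"turn":[[0,0,0],[0,0,0],[0,0,0],[0,0,0],[0,0,0]],"gripper":[1,1,1,1,1]}'; python3 look.py f4
```

```text
clock: 16.0
position: [0.5266, -0.0328, 0.1726]
tool_rot: [-3.141, -0.001, 2.988]
force: [-3.0, 0.1, 2.1]
grip_width: -0.0
finger_force: 1.5
clock: 16.5
position: [0.5471, -0.0365, 0.1729]
tool_rot: [3.142, 0.0, 2.988]
force: [-3.1, 0.8, 2.3]
grip_width: -0.0002
finger_force: 1.3
ball [216.9 174.8] r 63.555504 fore,across [0.113 0.246] local [ 0.0191 -0.0411  0.2158]
tcp local [-0.009  -0.041   0.1729] pos [ 0.5476 -0.0366  0.1729] F [-2.3  0.8  1.3] 16.55
clock: 17.05
position: [0.5669, -0.0396, 0.1727]
tool_rot: [-3.141, -0.0, 2.988]
force: [-2.9, 0.8, -2.4]
grip_width: 0.0
finger_force: 1.4
ball [212.1 180.9] r 65.85832 fore,across [0.241 0.249] local [ 0.0406 -0.0407  0.212 ]
ball [205.1 168.4] r 64.7381 fore,across [-0.081  0.673] local [-0.0137 -0.1057  0.1844]
tcp local [ 0.0112 -0.041   0.1728] pos [ 0.5675 -0.0398  0.1728] F [-2.1  1.7 -1.9] 17.1
```

```bash
python3 -m crank '{"travel":[[0.2,-0.03,0],[0.4,-0.06,0],[0.6,-0.09,0],[0.8,-0.12,0],[0.9,-0.14,0]],"turn":[[0,0,0],[0,0,0],[0,0,0],[0,0,0],[0,0,0]],"gripper":[1,1,1,1,1]}'
python3 -m crank '{"travel":[[0.05,-0.01,0],[0.1,-0.02,0],[0.15,-0.02,0],[0.2,-0.03,0],[0.2,-0.03,0]],"turn":[[0,0,0],[0,0,0],[0,0,0],[0,0,0],[0,0,0]],"gripper":[1,1,1,1,1]}'; python3 look.py f5
```

```text
clock: 17.6
position: [0.5754, -0.041, 0.1727]
tool_rot: [-3.141, -0.001, 2.988]
force: [-7.6, 2.0, -1.7]
grip_width: -0.0
finger_force: 3.6
clock: 18.1
position: [0.5763, -0.0412, 0.1724]
tool_rot: [-3.141, -0.003, 2.988]
force: [-11.2, 1.3, -1.1]
grip_width: 0.0002
finger_force: 5.8
tcp local [ 0.0201 -0.0411  0.1724] pos [ 0.5763 -0.0412  0.1724] F [-10.4   2.4  -0.3] 18.15
```

The force rose to 11 N at the end stop. I'll withdraw, then lift and move clear.

```bash
python3 -m crank '{"travel":[[-1,0.15,0],[-3,0.46,0],[-6,0.93,0],[-9,1.4,0],[-10,1.55,3]],"turn":[[0,0,0],[0,0,0],[0,0,0],[0,0,0],[0,0,0]],"gripper":[1,1,1,1,1]}'
python3 -m crank '{"travel":[[0,0,3],[0,1,7],[0,4,10],[0,8,12],[0,12,12]],"turn":[[0,0,0],[0,0,0],[0,0,0],[0,0,0],[0,0,0]],"gripper":[1,1,1,1,1]}'
python3 look.py g0
python3 -m crank '{"travel":[[-1,4,0],[-2,8,0],[-3,12,0],[-3,12,0],[-3,12,0]],"turn":[[0,0,0],[0,0,0],[0,0,0],[0,0,0],[0,0,0]],"gripper":[1,1,1,1,1]}'
python3 look.py g1
python3 - <<'E'
from workcell import bot
import cv2
a=bot.grab_frame("side")["pixels"][120:300,95:345,::-1]
cv2.imwrite("pics/fin.png",cv2.resize(a,None,fx=3.2,fy=3.2,interpolation=cv2.INTER_CUBIC))
E
```

```text
clock: 18.65
position: [0.474, -0.0255, 0.2012]
tool_rot: [-3.141, -0.004, 2.988]
force: [1.0, 0.3, 0.5]
grip_width: 0.0001
finger_force: 0.0
clock: 19.15
position: [0.4789, 0.0956, 0.3261]
tool_rot: [3.138, 0.006, 2.987]
force: [0.3, -0.5, -1.6]
grip_width: -0.0002
finger_force: 0.0
ball [211.7 199.3] r 53.46377 fore,across [0.511 0.081] local [ 0.0832 -0.012   0.1998]
tcp local [-0.0991  0.0858  0.3243] pos [0.4779 0.1025 0.3243] F [-1.3 10.1 -1.6] 19.2
clock: 19.7
position: [0.4477, 0.2147, 0.323]
tool_rot: [3.141, 0.001, 2.989]
force: [-0.8, -0.5, 0.0]
grip_width: -0.0001
finger_force: 0.0
tcp local [-0.1458  0.1912  0.3231] pos [0.448  0.2138 0.3231] F [ 0.6 -1.   0.9] 19.75
```

View pics/fin.png

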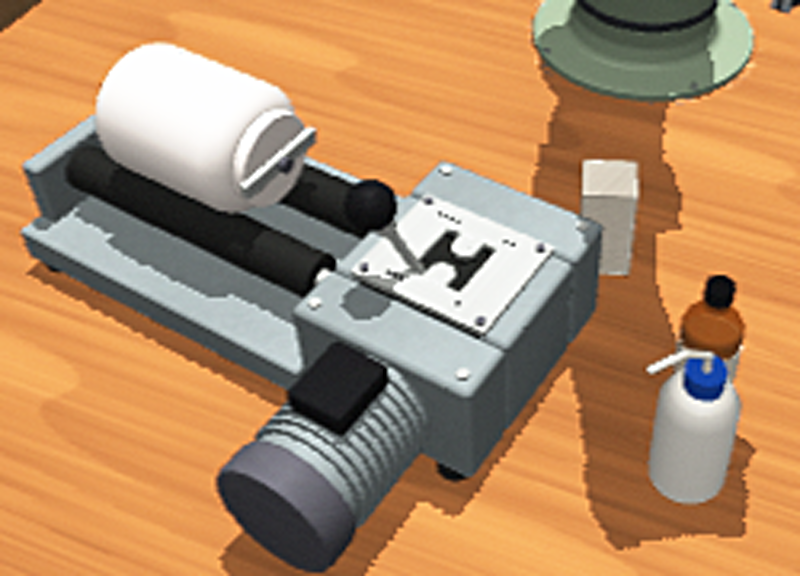

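The final view shows the ball at (370,205), which is about (210.6,184) in the full frame, against a predicted (210.2,184.7) for fully home in third. The jar, bottles and carton are standing as before. Handing in.

```bash
python3 -c "
from workcell import bot
print(bot.job_done())"
```

```text
the job is handed in; nothing more can be done
None
```

The gear lever is fully home in third, pushed with closed fingertips only and never dipped into fourth; the hand is clear, the jar, bottles and carton stand as they were, and I handed the job in at about 20 s.

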